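# Dose the maize pot and park the granule doser on its catch

### The arm

A 6-joint arm with a two-finger parallel gripper is mounted at the origin on the work surface. World frame = base frame: x ahead of the robot, y to its left, z up, the work surface at z = 0. Lengths are in m, angles in rad, forces in N, time in s.
With the tool pointing down it reaches from about 0.325 to 0.775 m from the base axis. Payload 9.3 kg.
Tool frame: the origin (TCP) lies midway between the tips of the shut fingers; the grasp point (between the pads) lies 19 mm behind it; z points along the fingers, y is the direction in which the jaws open and shut (so a half turn about z gives the same grasp; the last joint's range is limited). The gripper opens to 85 mm and grips with 20 to 120 N. Pads are 22 mm wide; open, the fingers measure 114 mm over their backs; the gripper's body (76 mm by 85 mm) begins 54 mm behind the grasp point. The pads swing forward as they close: fully open they stand 13 mm farther back than shut.
Start: joints at [0.964, 0.259, 0.021, 1.334, 0, 1.418], TCP at [0.241, 0.494, 0.231] pointing down, gripper open.
Joint ranges: [-3.04, 3.04], [-0.91, 1.82], [-1.04, 1.36], [-1.92, 1.95], [-1.52, 1.45], [-3.14, 3.14]. Speed limits (rad/s): [2.22, 2.22, 2.79, 3.14, 3.14, 3.14].

### API

Orientations are given as [roll, pitch, yaw] about the fixed x, y, z axes, in that order (R = Rz(yaw) Ry(pitch) Rx(roll)).
In Python, from rig import ctrl gives the robot as it stands.
- The arm moves only by the tool move_arm, never from a script. Its argument "motion" is a list that holds one entry, the list of rows, each a list of 7 numbers: the shift along the tool's x, y, z in cm, then the turn, a rotation vector about the tool's x, y, z in rad, then the opening, from 0 (shut) to 1 (fully open). In form: [[[x, y, z, rx, ry, rz, jaw], ...]]. A call has 1 to 5 rows; each row is the pose to reach, as a shift and turn from the pose commanded when the call began, along the tool's axes at that moment; what a row does not reach only later rows make up. A row lasts 1/12 s, in which the tool goes at most 41.7 mm and 7.16 degrees, less where a joint would pass 70% of its speed; a pose out of reach is approached as far as the arm can. A call with a gripper value outside its range is refused whole. The fingers move at their own pace and stop on an object; "newtons" is the grip in N (left out, the last holds). Time passes only in rows, so rows that repeat a pose let the fingers close. It gives the time, the measured TCP pose, the force and the opening at its end, in the units of the state.
- ctrl.get_obs(): the state, without advancing time (a new reading comes with each control period).
- ctrl.camera(name): name is "scene" or "top" or "wrist"; returns a dict with "pixels" (420x560x3 uint8, red, green, blue), "z_map" (420x560 float32, m along the optical axis (not along the pixel's ray), 0 where there is no reading), "K" (3x3 intrinsics, pixels), "k1" (the pictures are not rectified: a ray, as slopes to the right and down, at radius r is drawn at 1 + k1 r^2 times it, then the intrinsics apply), "rvec" (rotation vector, rad) and "tvec" (3), from world to camera coordinates, as OpenCV has them. Camera axes: x right, y down, z forward; pixel columns grow to the right and rows downward; lengths in m; the calibration is good to about 2 mm. A picture is of the moment at which its call begins.
- ctrl.close_job(): hands the job in, once; it reports no verdict.
Trained networks look in a picture, given as the dict that the camera call returned (one of the last four; its "shot" number tells which), for a name from the list of things; names that differ only in an ending like _2 or _b are one class to them, and where a whole thing is asked for, a point or a joint stands for the part that bears it (a point fixed in the world has none). Each returns a list of dicts, best first, with "p" (0 to 1); they miss things now and then, are a little off and sometimes report something else, mostly with a low value. They report only what shows in the picture. A call takes as long as a camera call. They do not tell look-alikes from the thing itself.
- ctrl.outline_of(label, picture): "pixels" (420x560 bool, what is visible of it) and "location" ([column, row] in pixels, amid what is visible of it).
The state is a dict: "time": time; "joint_positions": joint angles; "qd": joint speeds; "tau": joint torques, N m; "ee_pos": TCP position; "eef_rot": TCP orientation; "ft_force": force on the tool from outside, world axes, zero at the start; "wrist_torque": the same for the moment, N m; "gripper_width": finger opening in m.
Only numpy, scipy, OpenCV 4.12 (cv2) and the standard library are available. Lean on these libraries where they do the work, as an engineer would, in place of code of your own. Each camera call takes 0.05 s, during which the arm holds its last target.

### The job

Give the pot under the granule doser its dose and leave the doser shut: first tip the upright catch over so that it lies down along the slide, then push the slide all the way in by its upturned end plate and let it go, so that it springs back onto the catch and stays latched at its middle position. Do not push the slide in before the catch is down, or the pot gets a dose too many. Nothing is to be picked up: leave the pots and the other things on the bench where they stand.

Things in the scene. Friction and masses are not known exactly. Their poses are not given: they have to be found in the camera images.
- doser: Granule doser bolted to the bench. Origin: middle of the pot's place, on the bench; y axis = direction in which the slide is pushed in, z up; yaw within 0.4 rad of the world. Base plate 150 x 235 x 10 mm (y -80 to 155), column 44 mm square at y 122; on it a channel 48 mm wide, y -88 to 150, z 128 to 158. Apart from hopper, catch and end plate nothing of it is higher than z 175 mm.
- hopper_top (a point): Top of the knob on the hopper's lid, the doser's highest point, z 292 mm above the bench. The white round hopper, 75 mm in diameter over its lid, stands on the channel at y -56 mm in the doser's frame (edges at y -94 and -18).
- dose_slide (a joint): Travel of the steel slide bar along the doser's +y, in m: 0 = fully out (start, held by its spring), 0.056 = fully in at the hard stop (the dose drops), 0.028 = middle position, shut, where its stop pin is held by the catch. The spring pushes back with 3 N at 0, rising to 10 N fully in, plus about 1 N of drag in a slow push; let go, it is back at the middle in about 0.1 s.
- push_face (a point): Centre of the outer face of the slide's upturned steel end plate, at y -226, z 166 mm in the doser's frame with the slide out; moves with it. The plate is 60 mm wide, 6 thick, z 143 to 189 mm above the bench. The face looks along the doser's -y: push it along +y. Open space around it; below there is only a low dish on the bench. Fully in, the face is still 76 mm from the hopper.
- stop_pin (a point): Top of the stop pin, a dowel 10 mm in diameter standing 14 mm up from the slide's top, at y -9 mm in the doser's frame with the slide out. Going in, it lifts the lowered catch's ramped tooth and passes under it; coming back, it stops against the tooth.
- catch (a joint): Angle of the catch, a steel gravity pawl, in rad: 1.62 = parked upright against its rest (start), 0 = lying down along the slide, tooth ready. Balance point about 1.26: pushed below that it falls to 0 by itself, above it falls back upright. Turns easily (under 1 N at the knob).
- catch_knob (a point): Centre of the black ball knob, 16 mm in diameter, on the free end of the catch (a bar 14 x 8 mm). Parked upright it is 21 mm on the +y side of the pivot and 91 mm above it (z 249 mm). To lower the catch, push knob or upper bar along the doser's -y, towards the hopper, by 35 to 45 mm; it then drops away over the slide. Down, the knob lies at y -8, z 176 mm in the doser's frame.
- catch_pivot (a point): Hinge axis of the catch, parallel to the doser's x, at y 84, z 158 mm in the doser's frame.
- dose_pot: Black round nursery pot, 104 mm in diameter and 95 mm high, with compost and two small maize shoots, standing on the doser's base plate under the spout. Origin: centre of its underside. Leave it there.
- pot_a: Black pot with three maize plants, 130 mm in diameter, 112 mm high plus leaves, standing loose on the bench left or right of the doser. Origin: centre of the underside. Bystander.
- pot_b: Such a pot with two maize plants, on the doser's other side. Bystander. (More pots stand in green trays at the bench's sides.)
- beaker: Clear beaker, 68 mm in diameter, 95 mm high, standing near the doser on the robot's side. Origin: centre of the underside. Bystander.
- wash_bottle: White plastic bottle, 60 mm in diameter, about 150 mm high, standing beyond the doser. Origin: centre of the underside. Bystander.
- petri_dish: Clear closed petri dish, 90 mm in diameter, 16 mm high, on the bench below the slide's outer end. Origin: centre of the underside. Bystander.
- trowel: Small hand trowel with a wooden grip, 230 mm long, 22 mm high, lying on the bench on the left, on the robot's side. Origin: on its underside near the blade. Bystander.
There are look-alikes about, which are no part of the job. Leave any turquoise look-alike of the dose_pot alone.

How it is judged:
By the outcome, as a careful person would: the job done as asked, in the order asked, and still so for the second after the job is handed in, with the robot touching nothing.
It also fails if it takes over 43 s, if anything falls off the work surface, if the arm or the gripper's body presses on something with over 40 N, if the wrist force passes 120 N, or if a joint passes its speed limit or range.

## Working session

There is one attempt and no reset: what is moved stays moved. The work goes in short steps, Python scripts to look and compute and a tool call to move; the robot and the scene stay as the last step left them, time stands still between calls to the robot, and variables do not carry over. Pictures are saved under pics/ and viewed, and the job is handed in when it is done.

Besides the shell and the picture viewer there is one more tool, called after "Emit:" as name(argument=value, ...), one argument or row to a line, values as JSON. move_arm: Moves the arm, as the interface text tells. Its arguments: {"type":"object","properties":{"motion":{"type":"array"},"newtons":{"type":"number"}},"required":["motion"]}

```bash
ls; mkdir -p pics; cat > h.py <<'E'
import numpy as np, cv2
from rig import ctrl
def save(c,fn): cv2.imwrite('pics/'+fn,cv2.cvtColor(c['pixels'],cv2.COLOR_RGB2BGR))
E
python3 - <<'E'
from h import *
o=ctrl.get_obs(); print(o)
for n in ['scene','top','wrist']:
    c=ctrl.camera(n); save(c,n+'0.png'); np.savez(''+n+'0.npz',**c); print(n,c['K'].tolist(),c['k1'],c['rvec'],c['tvec'])
E
```

```text
pics
{'time': 0.0, 'joint_positions': array([ 9.64391215e-01,  2.59221430e-01,  2.07519570e-02,  1.33367210e+00,
       -4.71761709e-05,  1.41821855e+00]), 'qd': array([-6.85057643e-04,  6.11158923e-05,  3.74243354e-04,  6.01378230e-04,
        2.13175314e-04, -6.38602542e-04]), 'tau': array([ 1.86507236e-04, -5.55644381e+01,  3.44531178e+01,  1.35990992e-02,
       -1.02438432e-04, -1.42133788e-05]), 'ee_pos': array([0.24097318, 0.49409679, 0.23064641]), 'eef_rot': array([-3.14025587e+00, -1.57830351e-04,  2.68776525e+00]), 'ft_force': array([-0.27395062,  0.2995364 , -0.60107309]), 'wrist_torque': array([-0.01777659, -0.02747391, -0.01707676]), 'gripper_width': 0.0852856175202225}
scene [[396.79703629819016, 0.0, 281.8361736493905], [0.0, 396.79703629819016, 206.08653675434013], [0.0, 0.0, 1.0]] -0.051422122993721384 [ 1.94390538  1.50059327 -0.63177911] [-0.12876036 -0.24078807  1.5839811 ]
top [[538.9469786861214, 0.0, 274.8709047378066], [0.0, 538.9469786861214, 200.24827681431483], [0.0, 0.0, 1.0]] -0.13320864085365927 [ 2.11264487 -2.1607301   0.17323472] [0.02434957 0.58948022 1.52749684]
wrist [[327.2779418169107, 0.0, 281.76697707200344], [0.0, 327.2779418169107, 207.50604164468055], [0.0, 0.0, 1.0]] 0.009043193688078714 [-2.4508648  -1.53213275 -0.22017346] [-0.54938552 -0.03706946  0.37824054]
```

View pics/scene0.png

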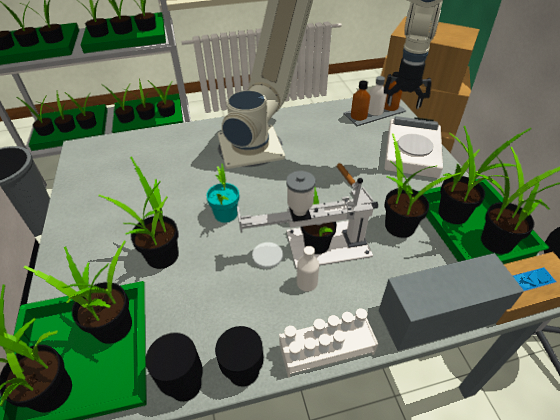

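View pics/top0.png

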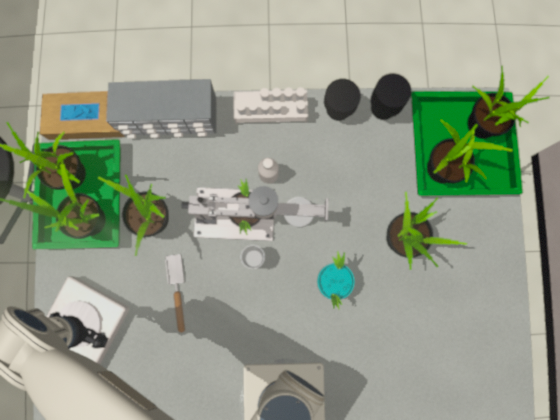

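View pics/wrist0.png

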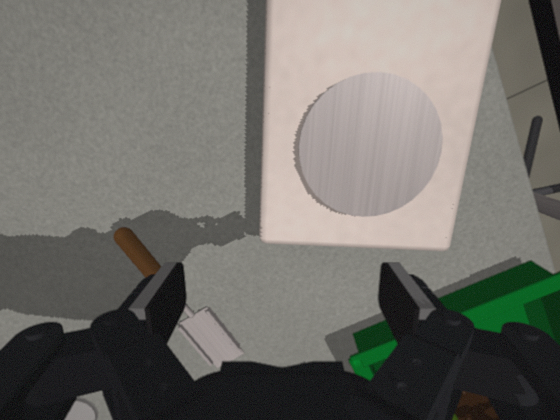

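```bash
cat >> h.py <<'E'
def cloud(c):
    K=np.array(c['K'],float); h,w=c['z_map'].shape
    u,v=np.meshgrid(np.arange(w),np.arange(h))
    k=float(c['k1'])
    p=cv2.undistortPoints(np.stack([u,v],-1).reshape(-1,1,2).astype(float),K,np.array([k,0,0,0,0.])).reshape(h,w,2)
    z=c['z_map'].astype(float)
    P=np.dstack([p[...,0]*z,p[...,1]*z,z]); R=cv2.Rodrigues(np.array(c['rvec'],float))[0]
    W=(P-np.array(c['tvec']).reshape(3))@R; W[z<=0]=np.nan
    return W
def proj(c,X):
    return cv2.projectPoints(np.array(X,float).reshape(-1,3),np.array(c['rvec'],float),np.array(c['tvec'],float),np.array(c['K'],float),np.array([float(c['k1']),0,0,0,0.]))[0].reshape(-1,2)
E
python3 - <<'E'
from h import *
for n in ['scene','top']:
    c=dict(np.load(n+'0.npz')); 
    c=ctrl.camera(n); W=cloud(c); np.save(n+'W.npy',W)
    for l in ['hopper_top','push_face','catch_knob','stop_pin','catch_pivot','dose_slide','catch','doser','dose_pot','petri_dish','beaker','wash_bottle','pot_a']:
        for d in ctrl.outline_of(l,c)[:3]:
            m=d['pixels'].astype(bool); q=W[m]; q=q[~np.isnan(q[:,0])]
            print(n,l,round(d['p'],2),np.round(d['location']),m.sum(),np.round(np.median(q,0),3) if len(q) else '', np.round(np.percentile(q,98,axis=0),3) if len(q) else '', np.round(np.percentile(q,2,axis=0),3) if len(q) else '')
    im=c['pixels']; 
    r=(slice(140,280),slice(200,400)) if n=='scene' else (slice(170,270),slice(175,345))
    cv2.imwrite(f'pics/{n}crop.png',cv2.resize(cv2.cvtColor(im[r],cv2.COLOR_RGB2BGR),None,fx=4,fy=4,interpolation=cv2.INTER_CUBIC))
    # doser points z in 120..310 
    
E
```

```text
scene hopper_top 0.86 [322. 221.] 5162 [0.574 0.107 0.15 ] [0.632 0.241 0.281] [ 0.498 -0.105  0.006]
scene push_face 0.62 [264. 222.] 730 [ 0.552 -0.054  0.154] [0.57  0.098 0.186] [ 0.384 -0.127 -0.002]
scene push_face 0.61 [155. 232.] 2740 [ 0.479 -0.356  0.097] [ 0.537 -0.307  0.265] [ 0.382 -0.435  0.001]
scene catch_knob 0.5 [354. 193.] 220 [0.568 0.198 0.203] [0.573 0.329 0.255] [ 0.341  0.177 -0.001]
scene catch_knob 0.32 [155. 231.] 2747 [ 0.48  -0.356  0.097] [ 0.537 -0.307  0.264] [ 0.384 -0.439  0.001]
scene stop_pin 0.96 [265. 216.] 722 [ 0.552 -0.054  0.154] [0.57  0.105 0.188] [ 0.383 -0.127 -0.001]
scene stop_pin 0.17 [405. 200.] 2383 [0.563 0.369 0.093] [0.614 0.505 0.257] [ 0.32   0.319 -0.001]
scene catch_pivot 0.95 [326. 220.] 5411 [0.573 0.105 0.148] [0.632 0.243 0.281] [ 0.488 -0.104  0.003]
scene dose_slide 0.89 [265. 219.] 707 [ 0.552 -0.054  0.154] [0.57  0.099 0.186] [ 0.386 -0.127 -0.001]
scene catch 0.48 [357. 195.] 248 [0.567 0.199 0.192] [0.573 0.335 0.255] [ 0.331  0.177 -0.002]
scene doser 0.83 [323. 221.] 5324 [0.574 0.104 0.15 ] [0.632 0.244 0.281] [
[... 1809 characters left out ...]
.082]
top dose_pot 0.73 [338. 282.] 1172 [ 0.351 -0.153  0.08 ] [ 0.407 -0.105  0.145] [ 0.292 -0.199  0.071]
top dose_pot 0.72 [251. 254.] 495 [0.428 0.083 0.01 ] [0.457 0.112 0.098] [ 0.393  0.05  -0.004]
top petri_dish 0.71 [296. 220.] 340 [ 0.54  -0.056  0.016] [ 0.601 -0.023  0.023] [ 0.517 -0.089  0.007]
top beaker 0.87 [255. 254.] 465 [0.428 0.082 0.011] [0.454 0.109 0.098] [ 0.395  0.048 -0.003]
top wash_bottle 0.83 [270. 170.] 446 [0.667 0.031 0.102] [0.703 0.06  0.153] [0.649 0.003 0.002]
top wash_bottle 0.56 [299. 210.] 735 [ 0.547 -0.055  0.155] [0.565 0.105 0.189] [ 0.524 -0.126  0.139]
top pot_a 0.7 [142. 214.] 2173 [0.552 0.367 0.107] [0.646 0.462 0.283] [ 0.457  0.316 -0.001]
```

View pics/scenecrop.png

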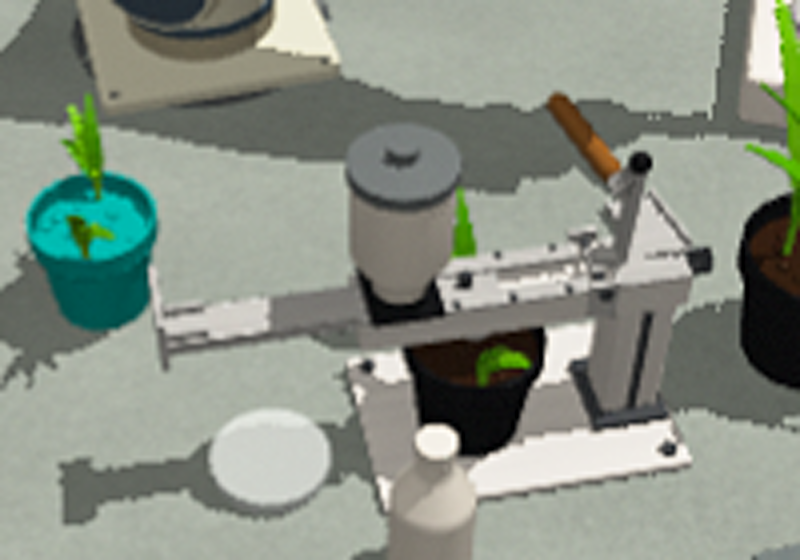

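View pics/topcrop.png

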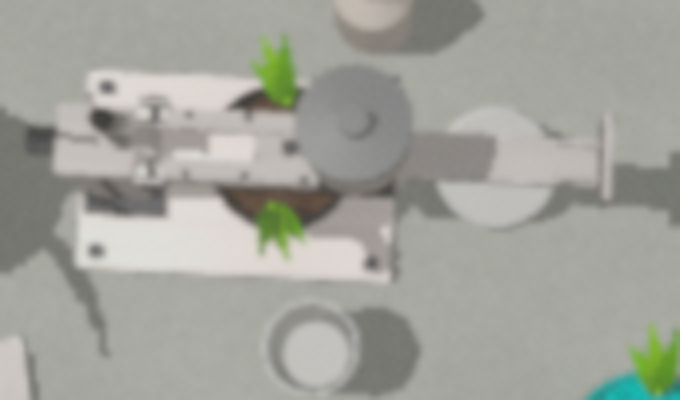

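```bash
python3 - <<'E'
from h import *
c={n:ctrl.camera(n) for n in ['scene','top']}
obs=[]
for n in c:
    W=np.load(n+'W.npy')
    def sel(lo,hi,name):
        m=np.all((W>lo)&(W<hi),-1); q=W[m]; v,u=np.where(m)
        print(n,name,len(q),np.round(q.mean(0),4),np.round(q.min(0),4),np.round(q.max(0),4)); return q
    sel([.45,-.15,.165],[.65,-.09,.2],'plate')
    sel([.45,.1,.22],[.65,.3,.27],'knob+bar')
    sel([.45,.1,.243],[.65,.3,.27],'knobtop')
    sel([.45,-.1,.25],[.65,.15,.32],'lid')
    sel([.45,-.1,.284],[.65,.15,.32],'hoptop')
    q=sel([.45,.06,.15],[.65,.3,.17],'channel')
    # fit direction by PCA
    r=cv2.minAreaRect((q[:,:2]*1000).astype(np.float32)); print(r)
    q=sel([.45,-.14,.145],[.65,0,.2],'slide')
    r=cv2.minAreaRect((q[:,:2]*1000).astype(np.float32)); print(r)
    q=sel([.45,-.02,.006],[.66,.3,.016],'base')
    r=cv2.minAreaRect((q[:,:2]*1000).astype(np.float32)); print(r)
# fit: pixel picks
S=lambda x,y:(200+x/4,140+y/4); T=lambda x,y:(175+x/4,170+y/4)
picks=[('scene',S(640,163),(0,105,249)),('scene',S(402,155),(0,-56,292)),('scene',S(155,278),(-30,-226,189)),
('top',T(103,120),(0,105,249)),('top',T(357,121),(0,-56,292)),('top',T(606,115),(30,-223,189)),('top',T(606,199),(-30,-223,189)),('top',T(290,147),(0,-9,169)),('scene',S(464,278),(0,-9,169)),
('top',T(88,72),(75,155,10)),('top',T(77,262),(-75,155,10)),('top',T(395,281),(-75,-80,10))]
from scipy.optimize import least_squares
def w(p,d):
    cc,s=np.cos(p[2]),np.sin(p[2]); d=np.array(d)/1000
    return [p[0]+cc*d[0]-s*d[1],p[1]+s*d[0]+cc*d[1],d[2]]
f=lambda p:np.concatenate([proj(c[n],w(p,d))[0]-uv for n,uv,d in picks])
s=least_squares(f,[.55,.1,0],loss='soft_l1'); print(s.x); print(np.round(f(s.x).reshape(-1,2),1))
for d in [(0,105,249),(0,-226,166),(0,-56,292)]: print(w(s.x,d))
E
```

```text
scene plate 50 [ 0.5498 -0.1251  0.1839] [ 0.5143 -0.1292  0.1661] [ 0.5729 -0.1205  0.1904]
scene knob+bar 89 [0.5672 0.1986 0.24  ] [0.5557 0.186  0.2206] [0.5733 0.2112 0.2583]
scene knobtop 32 [0.5674 0.2027 0.2515] [0.5568 0.1956 0.2444] [0.5729 0.2112 0.2583]
scene lid 638 [0.5633 0.0391 0.2757] [0.515  0.0052 0.25  ] [0.5914 0.0795 0.294 ]
scene hoptop 47 [0.5551 0.042  0.2904] [0.5418 0.0326 0.2846] [0.5635 0.0525 0.294 ]
scene channel 865 [0.5636 0.1578 0.1576] [0.4904 0.0601 0.15  ] [0.6325 0.2696 0.1698]
((584.7896118164062, 156.51141357421875), (198.5396728515625, 138.05526733398438), 68.38578796386719)
scene slide 547 [ 0.5497 -0.0697  0.1567] [ 0.5143 -0.1292  0.145 ] [ 5.731e-01 -2.000e-04  1.904e-01]
((547.616943359375, -63.61799621582031), (128.25100708007812, 58.839622497558594), 86.31100463867188)
scene base 1425 [0.5773 0.1312 0.01  ] [ 0.4787 -0.0194  0.006 ] [0.6523 0.2996 0.016 ]
((567.9800415039062, 140.26939392089844), (320.6098327636719, 164.4915771484375), 86.19509887695312)
top plate 68 [ 0.5399 -0.1238  0.1857] [ 0.5119 -0.1277  0.1656] [ 0.5698 -0.112   
[... 652 characters left out ...]
06), (125.2277603149414, 58.38240432739258), 88.79180145263672)
top base 1366 [0.5349 0.145  0.01  ] [ 0.4504 -0.0181  0.006 ] [0.6596 0.2997 0.016 ]
((555.2203369140625, 140.8043670654297), (317.8542785644531, 208.21139526367188), 89.68455505371094)
[ 0.5565217   0.09627966 -0.06545465]
[[-1.8 -0. ]
 [-1.  -2.5]
 [-3.5 -3.5]
 [-0.2 -0.6]
 [-1.1 -0.9]
 [ 0.7 -1.5]
 [ 0.1 -0.2]
 [-0.7 -0.7]
 [-0.8 -1.7]
 [-0.4 -0.9]
 [-0.9  1.2]
 [-1.5 -0.1]]
[np.float64(0.5633895321366144), np.float64(0.2010548145221659), np.float64(0.249)]
[np.float64(0.5417395111202239), np.float64(-0.12923638516379282), np.float64(0.166)]
[np.float64(0.5528588572615725), np.float64(0.04039957842114067), np.float64(0.292)]
```

Candidates, by pixel in the scene image:
- **Catch:** the black ball on the upright bar at (360,181) is the knob. The black block at (375,205) is the catch's rest.
- **Plate:** the upturned plate at (239,220) is the slide end. The turquoise pot at (223,203) is a look-alike to leave alone.

The crops show the choice clearly. The fitted doser frame is (0.557, 0.096) with yaw −0.065, and its residuals are about 1–4 px. I'll raise the arm, turn it and shut the fingers.

Emit:
move_arm(
  motion=[
    [[0,0,-6,0,0,-0.1,0],[0,0,-10,0,0,-0.2,0],[0,0,-14,0,0,-0.3,0],[0,0,-18,0,0,-0.387,0],[0,0,-18,0,0,-0.387,0]],
  ],
  newtons=60,
)

```text
time: 2.07
ee_pos: [0.2411, 0.4943, 0.4171]
eef_rot: [3.135, 0.004, 3.08]
ft_force: [0.1, 1.7, 1.6]
gripper_width: 0.0256
```

```bash
cat >> h.py <<'E'
from scipy.spatial.transform import Rotation as Ro
D=np.array([0.5565,0.0963]); YAW=-0.0655
def dw(x,y,z):
    c,s=np.cos(YAW),np.sin(YAW); x/=1000;y/=1000
    return np.array([D[0]+c*x-s*y,D[1]+s*x+c*y,z/1000])
def goto(X):
    o=ctrl.get_obs(); R=Ro.from_euler('xyz',o['eef_rot']).as_matrix()
    Rd=np.column_stack([[np.sin(YAW+np.pi/2),-np.cos(YAW+np.pi/2),0],[-np.sin(YAW),np.cos(YAW),0],[0,0,-1]])
    p=o['ee_pos']-np.r_[D,0]; c,s=np.cos(YAW),np.sin(YAW)
    print('t',o['time'],'pos',np.round(o['ee_pos'],4),'doser mm',np.round([1000*(c*p[0]+s*p[1]),1000*(-s*p[0]+c*p[1]),1000*p[2]],1),'F',np.round(o['ft_force'],1),'w',round(o['gripper_width'],4))
    print('shift cm',np.round(R.T@(np.array(X)-o['ee_pos'])*100,2),'rot',np.round(Ro.from_matrix(R.T@Rd).as_rotvec(),3))
E
python3 - <<'E'
from h import *
goto(dw(0,150,410)); 
c=dict(np.load('wrist0.npz')); R=cv2.Rodrigues(c['rvec'])[0]; print('cam',-R.T@c['tvec'])
W=np.load('topW.npy'); m=np.all((W>[.3,.2,.2])&(W<[.75,.45,.5]),-1); q=W[m]; print(np.percentile(q,[1,50,99],axis=0), q[q[:,2]>.3].shape)
m=np.all((W>[.4,.14,.24])&(W<[.7,.34,.5]),-1); print(np.round(W[m][::4],3)[:40])
E
```

```text
t 2.0667 pos [0.2411 0.4943 0.4171] doser mm [-340.8  376.5  417.1] F [0.1 1.7 1.6] w 0.0256Traceback (most recent call last):
  File "<stdin>", line 2, in <module>
  File "h.py", line 25, in goto
    print('shift cm',np.round(R.T@(np.array(X)-o['ee_pos'])*100,2),'rot',np.round(Ro.from_matrix(R.T@Rd).as_rotvec(),3))
                                                                                  ~~~~~~~~~~~~~~^^^^^^^^
  File "scipy/spatial/transform/_rotation.pyx", line 1143, in scipy.spatial.transform._rotation.Rotation.from_matrix
ValueError: Non-positive determinant (left-handed or null coordinate frame) in rotation matrix 0: [[-0.99998379 -0.00426205  0.0037762 ]
 [-0.00428523  0.99997188 -0.00615374]
 [ 0.00374987  0.00616982  0.99997394]].
```

```bash
sed -i 's/^    Rd=.*/    yv=np.array([-np.sin(YAW),np.cos(YAW),0]); zv=np.array([0,0,-1.]); Rd=np.column_stack([np.cross(yv,zv),yv,zv])/' h.py
python3 - <<'E'
from h import *
goto(dw(0,150,410)); 
c=dict(np.load('wrist0.npz')); R=cv2.Rodrigues(c['rvec'])[0]; print('cam',-R.T@c['tvec'])
W=np.load('topW.npy'); m=np.all((W>[.3,.2,.2])&(W<[.75,.45,.5]),-1); q=W[m]; print(np.percentile(q,[1,50,99],axis=0), q[q[:,2]>.3].shape)
m=np.all((W>[.4,.22,.2])&(W<[.7,.34,.5]),-1); print(np.round(W[m][::4],3)[:40])
E
```

```text
t 2.0667 pos [0.2411 0.4943 0.4171] doser mm [-340.8  376.5  417.1] F [0.1 1.7 1.6] w 0.0256
shift cm [-33.98 -22.8    0.7 ] rot [0.006 0.004 0.004]
cam [0.1767056  0.52526691 0.37300712]
[[0.43061986 0.20266093 0.20102628]
 [0.57004652 0.36332186 0.23627708]
 [0.61788318 0.44388181 0.30221733]] (13, 3)
[[0.613 0.339 0.219]
 [0.605 0.337 0.215]
 [0.595 0.338 0.214]
 [0.581 0.335 0.234]
 [0.572 0.304 0.28 ]
 [0.575 0.326 0.25 ]
 [0.571 0.311 0.272]
 [0.575 0.334 0.237]
 [0.57  0.318 0.265]
 [0.567 0.304 0.279]
 [0.565 0.292 0.29 ]
 [0.573 0.338 0.235]
 [0.568 0.322 0.257]
 [0.565 0.307 0.278]
 [0.562 0.294 0.29 ]
 [0.56  0.282 0.3  ]
 [0.567 0.326 0.252]
 [0.563 0.311 0.273]
 [0.566 0.333 0.241]
 [0.553 0.328 0.207]
 [0.549 0.34  0.202]
 [0.546 0.334 0.201]
 [0.545 0.322 0.208]
 [0.543 0.331 0.204]
 [0.542 0.319 0.211]
 [0.54  0.328 0.206]
 [0.539 0.317 0.209]
 [0.537 0.319 0.209]
 [0.534 0.319 0.212]
 [0.531 0.314 0.209]
 [0.528 0.308 0.209]]
```

Emit:
move_arm(
  motion=[
    [[-34,-22.8,0.7,0,0,0,0],[-34,-22.8,0.7,0,0,0,0],[-34,-22.8,0.7,0,0,0,0],[-34,-22.8,0.7,0,0,0,0],[-34,-22.8,0.7,0,0,0,0]],
  ],
)

```text
time: 2.48
ee_pos: [0.4071, 0.3657, 0.4079]
eef_rot: [3.141, 0.0, 3.075]
ft_force: [0.4, 0.7, -0.2]
gripper_width: -0.0
```

```bash
python3 - <<'E'
from h import *
goto(dw(0,150,400)); 
E
```

```text
t 2.4833 pos [0.4071 0.3657 0.4079] doser mm [-166.7  259.   407.9] F [ 0.4  0.7 -0.2] w -0.0
shift cm [-16.68 -10.89   0.79] rot [ 0.     0.    -0.001]
```

Emit:
move_arm(
  motion=[
    [[-4,-2.6,0.8,-0.05,0,0,0],[-8,-5.2,0.8,-0.1,0,0,0],[-12,-7.9,0.8,-0.18,0,0,0],[-15.5,-10.2,0.8,-0.25,0,0,0],[-16.6,-10.9,0.8,-0.25,0,0,0]],
  ],
)

```text
time: 2.9
ee_pos: [0.5664, 0.2436, 0.3997]
eef_rot: [2.888, 0.001, 3.072]
ft_force: [-0.8, 0.4, 0.1]
gripper_width: 0.0001
```

Emit:
move_arm(
  motion=[
    [[0,0,0,0,0,0,0],[0,0,0,0,0,0,0]],
  ],
)

```text
time: 3.07
ee_pos: [0.5659, 0.2453, 0.3985]
eef_rot: [2.892, -0.002, 3.071]
ft_force: [-0.8, -0.1, -0.4]
gripper_width: -0.0002
```

```bash
python3 - <<'E'
from h import *
goto(dw(0,145,236)); 
c=ctrl.camera('scene'); save(c,'s1.png')
c=ctrl.camera('wrist'); save(c,'w1.png')
E
```

```text
t 3.0667 pos [0.5659 0.2453 0.3985] doser mm [-3.000e-01  1.493e+02  3.985e+02] F [-0.8 -0.1 -0.4] w -0.0002
shift cm [-0.07 -4.43 15.64] rot [ 0.249 -0.001 -0.005]
```

View pics/w1.png

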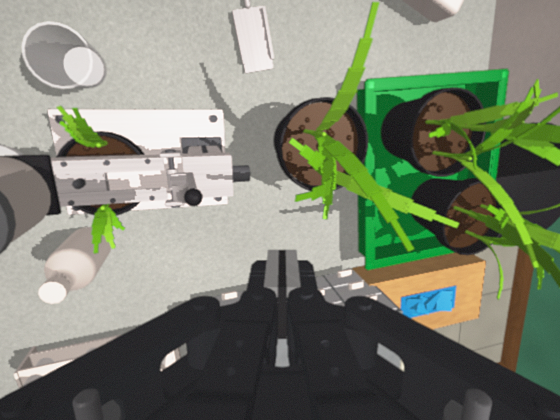

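View pics/s1.png

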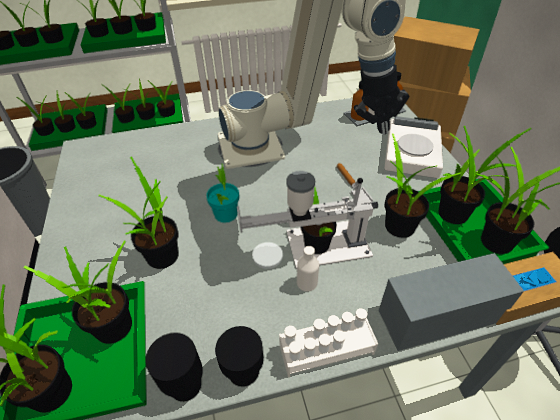

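```bash
python3 - <<'E'
from h import *
o=ctrl.get_obs(); print(o['joint_positions'],o['ee_pos'])
for n in ['scene','wrist','top']:
    c=ctrl.camera(n); save(c,n+'2.png'); print(n,proj(c,[o['ee_pos'],dw(0,105,249)]), -cv2.Rodrigues(np.array(c['rvec']))[0].T@c['tvec'])
E
```

```text
[0.15954895 0.32938309 0.52480421 1.7091561  0.24357788 0.233411  ] [0.56408677 0.24743546 0.39978326]
scene [[383.77574787 130.92077002]
 [358.15820511 180.7112515 ]] [ 1.28199819 -0.18560584  0.95162249]
wrist [[281.46874123 267.57537799]
 [187.7078315  199.44225509]] [0.48979435 0.21700893 0.53791902]
top [[171.24560165 188.83887362]
 [200.53258674 199.4487238 ]] [0.33571735 0.01352937 1.60263447]
```

View pics/scene2.png

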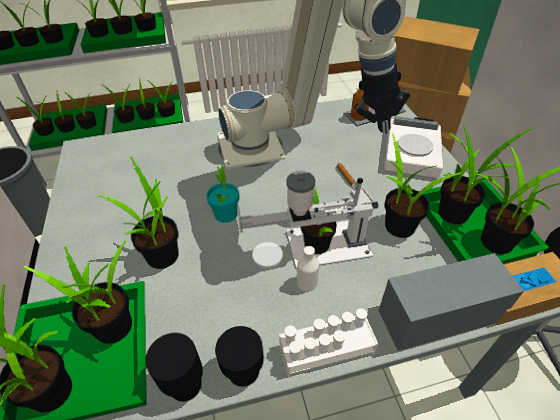

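View pics/top2.png

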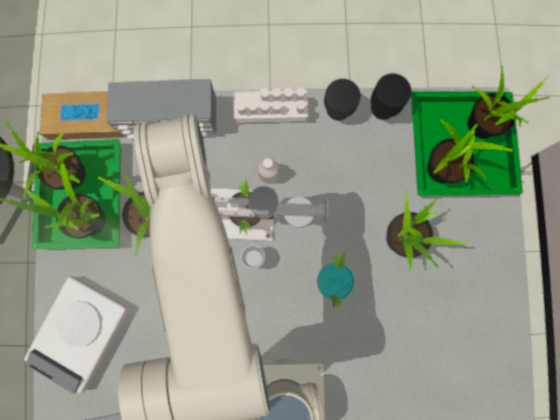

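Emit:
move_arm(
  motion=[
    [[0,-1.1,3.9,0,0,0,0],[0,-2.2,7.8,0,0,0,0],[0,-3.2,11.5,0,0,0,0],[0,-4.0,14.2,0,0,0,0],[0,-4.4,15.6,0,0,0,0]],
  ],
)

```text
time: 3.73
ee_pos: [0.5616, 0.244, 0.2343]
eef_rot: [2.893, -0.004, 3.077]
ft_force: [-0.2, -0.8, 1.2]
gripper_width: -0.0001
```

Emit:
move_arm(
  motion=[
    [[0,0,0,0,0,0,0]],
  ],
)

```text
time: 3.82
ee_pos: [0.5617, 0.2439, 0.2346]
eef_rot: [2.893, -0.005, 3.077]
ft_force: [-0.0, 0.2, 0.1]
gripper_width: 0.0003
```

```bash
python3 - <<'E'
from h import *
goto(dw(0,86,238)); 
c=ctrl.camera('wrist'); save(c,'w3.png')
E
```

```text
t 3.8167 pos [0.5617 0.2439 0.2346] doser mm [ -4.4 147.7 234.6] F [-0.   0.2  0.1] w 0.0003
shift cm [-0.44 -5.89 -1.85] rot [ 0.249 -0.005 -0.   ]
```

View pics/w3.png

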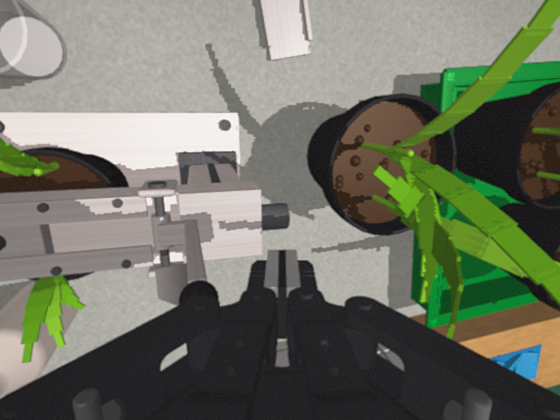

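```bash
python3 - <<'E'
from h import *
c=ctrl.camera('wrist')
R=cv2.Rodrigues(np.array(c['rvec'],float))[0]; C=-R.T@c['tvec']
for uv in [(200,296),(282,262)]:
  p=cv2.undistortPoints(np.array([[uv]],float),np.array(c['K']),np.array([float(c['k1']),0,0,0,0]))[0,0]
  d=R.T@np.r_[p,1]
  for z in (.249,.235): X=C+d*(z-C[2])/d[2]; q=X[:2]-D; print(uv,z,X, 1000*(np.cos(YAW)*q[0]+np.sin(YAW)*q[1]),1000*(-np.sin(YAW)*q[0]+np.cos(YAW)*q[1]))
W=cloud(c); q=W[285:305,190:212].reshape(-1,3); q=q[q[:,2]>.23]; print(len(q),q.mean(0),q.min(0),q.max(0))
E
```

```text
(200, 296) 0.249 [0.56297622 0.20510625 0.249     ] -0.6593795278201043 108.9968180955532
(200, 296) 0.235 [0.57116896 0.20421795 0.235     ] 7.573932221762575 108.64666323721531
(282, 262) 0.249 [0.55396571 0.24122469 0.249     ] -12.0146349629786 144.44804497245153
(282, 262) 0.235 [0.56115756 0.24434844 0.235     ] -5.042667842471263 148.03582130999467
439 [0.5533485  0.20634467 0.26411013] [0.54603189 0.20172163 0.25118526] [0.56056921 0.2102626  0.2826955 ]
```

Emit:
move_arm(
  motion=[
    [[-0.4,-1.2,-0.4,0,0,0,0],[-0.4,-2.4,-0.8,0,0,0,0],[-0.4,-3.6,-1.1,0,0,0,0],[-0.4,-4.8,-1.5,0,0,0,0],[-0.4,-5.9,-1.8,0,0,0,0]],
  ],
)

```text
time: 4.33
ee_pos: [0.564, 0.1796, 0.2412]
eef_rot: [2.892, 0.001, 3.074]
ft_force: [-0.1, 0.1, 0.9]
gripper_width: -0.0002
```

Emit:
move_arm(
  motion=[
    [[0,0,0,0,0,0,0],[0,0,0,0,0,0,0],[0,0,0,0,0,0,0]],
  ],
)

```text
time: 4.58
ee_pos: [0.564, 0.1812, 0.2406]
eef_rot: [2.891, 0.0, 3.074]
ft_force: [0.4, 0.5, -0.2]
gripper_width: 0.0001
```

```bash
python3 - <<'E'
from h import *
goto(dw(0,115,400)); 
c=ctrl.camera('wrist'); save(c,'w4.png')
E
```

```text
t 4.5833 pos [0.564  0.1812 0.2406] doser mm [  1.9  85.2 240.6] F [ 0.4  0.5 -0.2] w 0.0001
shift cm [  0.2    6.83 -14.71] rot [ 0.25   0.    -0.002]
```

View pics/w4.png

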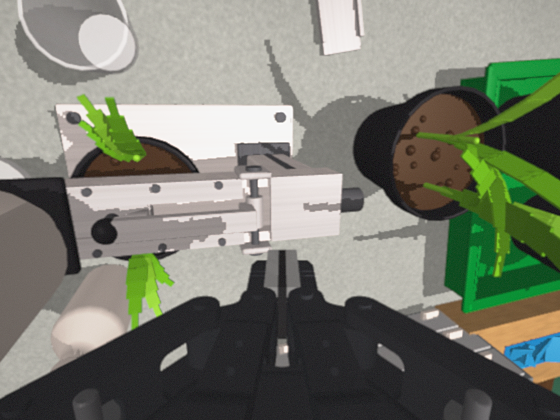

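The wrist view shows the catch lying along the slide, with its knob at (105,231) by the hopper. The slide wasn't touched. Next I'll lift, untilt and cross over to the end plate.

Emit:
move_arm(
  motion=[
    [[0,1,-3.9,0,0,0,0],[0,2,-7.8,0.06,0,0,0],[0,3,-11.6,0.15,0,0,0],[0,4,-15.5,0.25,0,0,0],[0,4,-15.5,0.25,0,0,0]],
  ],
)

```text
time: 5.05
ee_pos: [0.5646, 0.1838, 0.4085]
eef_rot: [-3.14, 0.012, 3.078]
ft_force: [0.3, 0.9, 1.2]
gripper_width: 0.0002
```

Emit:
move_arm(
  motion=[
    [[0,0,0,0,0,0,0]],
  ],
)

```text
time: 5.13
ee_pos: [0.5647, 0.1838, 0.403]
eef_rot: [3.141, 0.005, 3.078]
ft_force: [-0.3, -0.4, -0.7]
gripper_width: 0.0002
```

```bash
python3 - <<'E'
from h import *
goto(dw(0,-270,400)); 
c=ctrl.camera('wrist'); save(c,'w5.png')
E
```

```text
t 5.1333 pos [0.5647 0.1838 0.403 ] doser mm [  2.4  87.9 403. ] F [-0.3 -0.4 -0.7] w 0.0002
shift cm [  0.3  -35.79   0.27] rot [0.001 0.005 0.002]
```

View pics/w5.png

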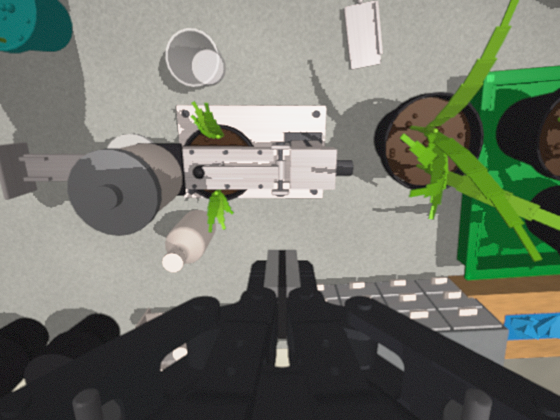

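Emit:
move_arm(
  motion=[
    [[0,-4,0,0,0,0,0],[0,-8,0,0,0,0,0],[0,-12,0,0,0,0,0],[0,-16,0,0,0,0,0],[0,-18,0,0,0,0,0]],
  ],
)

```text
time: 5.6
ee_pos: [0.5509, -0.0013, 0.3986]
eef_rot: [3.141, -0.003, 3.073]
ft_force: [-0.2, 1.0, 0.8]
gripper_width: -0.0
```

Emit:
move_arm(
  motion=[
    [[0,-4,0,0,0,0,0],[0,-8,0,0,0,0,0],[0,-12,0,0,0,0,0],[0,-16,0,0,0,0,0],[0,-17.8,0,0,0,0,0]],
  ],
)

```text
time: 6.02
ee_pos: [0.539, -0.1794, 0.398]
eef_rot: [3.14, -0.004, 3.072]
ft_force: [0.2, -0.2, 0.2]
gripper_width: 0.0001
```

Emit:
move_arm(
  motion=[
    [[0,0,0,0,0,0,0],[0,0,0,0,0,0,0]],
  ],
)

```text
time: 6.18
ee_pos: [0.5395, -0.1764, 0.3986]
eef_rot: [3.139, -0.003, 3.072]
ft_force: [-0.7, 0.5, 0.2]
gripper_width: -0.0003
```

```bash
python3 - <<'E'
from h import *
goto(dw(0,-265,160)); 
c=ctrl.camera('wrist'); save(c,'w6.png')
print(proj(c,[dw(30,-226,189),dw(-30,-226,189)]))
W=np.load('topW.npy'); m=np.all((W>[.35,-.34,.1])&(W<[.75,-.15,.5]),-1); q=W[m]; print(len(q), q[:,1].max() if len(q) else '', q[:,2].max() if len(q) else '', np.round(q[::6],2))
E
```

```text
t 6.1833 pos [ 0.5395 -0.1764  0.3986] doser mm [   0.9 -273.2  398.6] F [-0.7  0.5  0.2] w -0.0003
shift cm [2.000e-02 7.700e-01 2.387e+01] rot [ 0.002 -0.003 -0.004]
[[323.88737544 205.25515515]
 [325.71114779 151.16638898]]
636 -0.15098332722731073 0.2784496445904107 [[ 0.57 -0.31  0.27]
 [ 0.56 -0.32  0.27]
 [ 0.55 -0.32  0.27]
 [ 0.55 -0.32  0.27]
 [ 0.55 -0.33  0.26]
 [ 0.54 -0.32  0.26]
 [ 0.54 -0.32  0.25]
 [ 0.54 -0.32  0.26]
 [ 0.53 -0.33  0.25]
 [ 0.53 -0.33  0.25]
 [ 0.53 -0.32  0.25]
 [ 0.53 -0.33  0.24]
 [ 0.52 -0.33  0.24]
 [ 0.52 -0.33  0.24]
 [ 0.52 -0.33  0.24]
 [ 0.52 -0.33  0.24]
 [ 0.51 -0.32  0.23]
 [ 0.53 -0.33  0.11]
 [ 0.51 -0.33  0.23]
 [ 0.51 -0.33  0.23]
 [ 0.52 -0.32  0.12]
 [ 0.51 -0.33  0.23]
 [ 0.5  -0.32  0.23]
 [ 0.5  -0.34  0.22]
 [ 0.5  -0.33  0.22]
 [ 0.51 -0.32  0.11]
 [ 0.5  -0.33  0.22]
 [ 0.5  -0.33  0.21]
 [ 0.51 -0.32  0.11]
 [ 0.49 -0.34  0.21]
 [ 0.49 -0.33  0.2 ]
 [ 0.5  -0.31  0.11]
 [ 0.49 -0.34  0.2 ]
 [ 0.49 -0.33  0.2 ]
 [ 0.49 -0.32  0.19]
 [ 0.49 -0.34  0.19]
 [ 0.48 -0.33  0.2 ]
 [ 0.48 -0.32  0.19]
 [ 0.49 -0.3   0.11]
 [ 0.48 -0
[... 697 characters left out ...]
 0.21]
 [ 0.42 -0.33  0.2 ]
 [ 0.43 -0.16  0.15]
 [ 0.42 -0.33  0.2 ]
 [ 0.42 -0.17  0.17]
 [ 0.42 -0.33  0.21]
 [ 0.42 -0.16  0.15]
 [ 0.42 -0.34  0.12]
 [ 0.42 -0.15  0.14]
 [ 0.42 -0.34  0.11]
 [ 0.41 -0.34  0.21]
 [ 0.42 -0.17  0.16]
 [ 0.41 -0.34  0.21]
 [ 0.41 -0.17  0.16]
 [ 0.41 -0.16  0.14]
 [ 0.41 -0.17  0.15]
 [ 0.41 -0.15  0.14]
 [ 0.41 -0.17  0.15]
 [ 0.41 -0.15  0.13]
 [ 0.41 -0.17  0.15]
 [ 0.4  -0.34  0.21]
 [ 0.4  -0.16  0.15]
 [ 0.4  -0.34  0.21]
 [ 0.4  -0.16  0.13]
 [ 0.39 -0.34  0.21]
 [ 0.4  -0.16  0.13]
 [ 0.39 -0.34  0.21]
 [ 0.4  -0.17  0.13]
 [ 0.39 -0.15  0.12]
 [ 0.39 -0.17  0.12]
 [ 0.39 -0.16  0.11]
 [ 0.38 -0.33  0.21]
 [ 0.39 -0.17  0.11]
 [ 0.38 -0.33  0.21]]
```

View pics/w6.png

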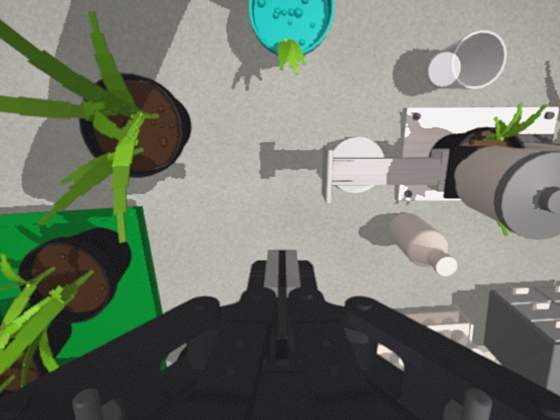

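Emit:
move_arm(
  motion=[
    [[0,0.2,4,0,0,0,0],[0,0.2,8,0,0,0,0],[0,0.2,12,0,0,0,0],[0,0.2,16,0,0,0,0],[0,0.2,19,0,0,0,0]],
  ],
)

```text
time: 6.65
ee_pos: [0.5389, -0.1708, 0.2072]
eef_rot: [3.14, -0.002, 3.077]
ft_force: [-0.2, -0.1, 0.5]
gripper_width: 0.0003
```

Emit:
move_arm(
  motion=[
    [[0,0,2,0,0,0,0],[0,0,4,0,0,0,0],[0,0,5,0,0,0,0],[0,0,5,0,0,0,0]],
  ],
)

```text
time: 6.98
ee_pos: [0.5391, -0.1715, 0.1584]
eef_rot: [3.14, -0.004, 3.076]
ft_force: [-0.2, 0.9, 0.4]
gripper_width: 0.0004
```

```bash
python3 - <<'E'
from h import *
goto(dw(0,-241,158)); 
c=ctrl.camera('wrist'); save(c,'w7.png')
c=ctrl.camera('scene'); cv2.imwrite('pics/s7.png',cv2.resize(cv2.cvtColor(c['pixels'][120:290,190:400],cv2.COLOR_RGB2BGR),None,fx=3.5,fy=3.5))
E
```

```text
t 6.9833 pos [ 0.5391 -0.1715  0.1584] doser mm [ 2.000e-01 -2.684e+02  1.584e+02] F [-0.2  0.9  0.4] w 0.0004
shift cm [0.02 2.74 0.05] rot [ 0.002 -0.004  0.   ]
```

View pics/w7.png

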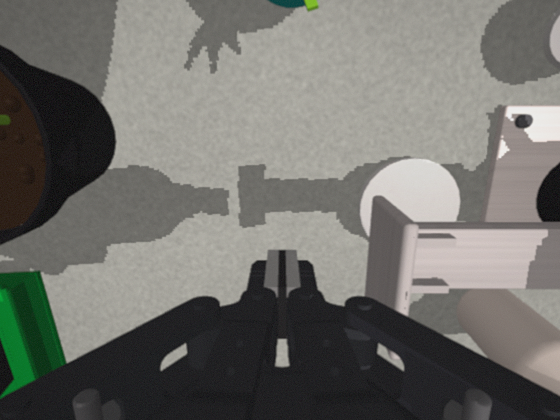

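View pics/s7.png

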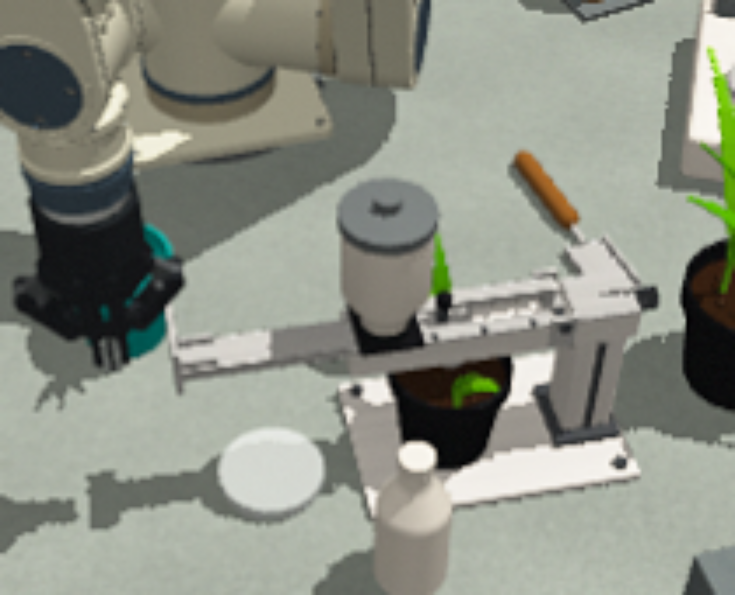

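Emit:
move_arm(
  motion=[
    [[0,0.5,-0.8,0,0,0,0],[0,1.2,-0.8,0,0,0,0],[0,1.8,-0.8,0,0,0,0],[0,2.2,-0.8,0,0,0,0],[0,2.2,-0.8,0,0,0,0]],
  ],
)

```text
time: 7.5
ee_pos: [0.5418, -0.1504, 0.1691]
eef_rot: [3.142, 0.001, 3.076]
ft_force: [-0.4, -0.0, -0.2]
gripper_width: -0.0001
```

```bash
python3 - <<'E'
from h import *
goto(dw(0,-241+56,166)); 
c=ctrl.camera('wrist'); save(c,'w8.png')
c=ctrl.camera('scene'); cv2.imwrite('pics/s8.png',cv2.resize(cv2.cvtColor(c['pixels'][170:250,190:290],cv2.COLOR_RGB2BGR),None,fx=7,fy=7))
E
```

```text
t 7.5 pos [ 0.5418 -0.1504  0.1691] doser mm [   1.5 -247.1  169.1] F [-0.4 -0.  -0.2] w -0.0001
shift cm [0.15 6.21 0.31] rot [ 0.     0.001 -0.   ]
```

View pics/w8.png

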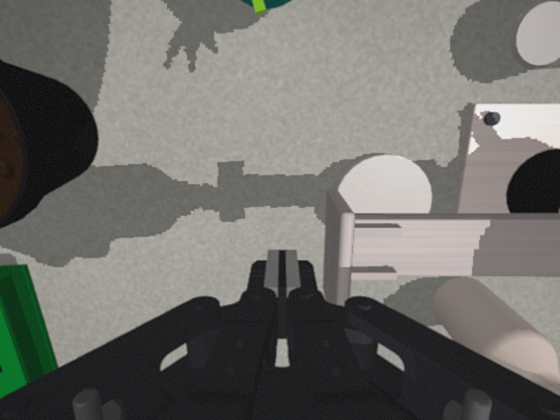

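View pics/s8.png

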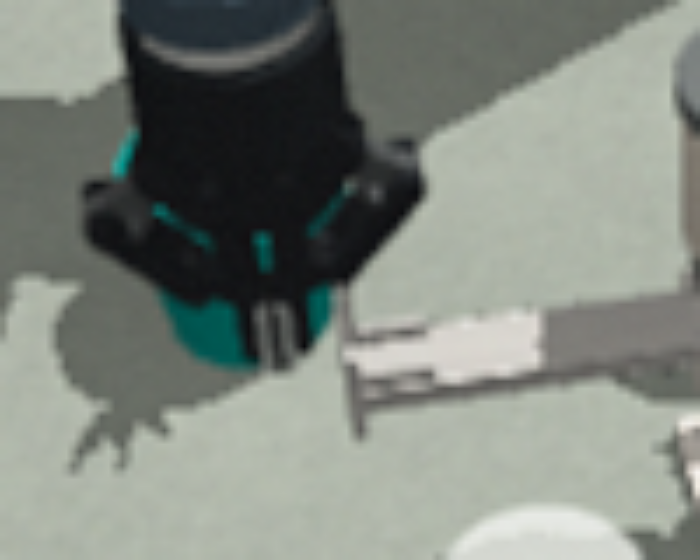

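Emit:
move_arm(
  motion=[
    [[0.1,0.4,0,0,0,0,0],[0.1,0.8,0,0,0,0,0],[0.1,1.2,0,0,0,0,0],[0.1,1.6,0,0,0,0,0],[0.1,2.0,0,0,0,0,0]],
  ],
)

```text
time: 8.02
ee_pos: [0.5419, -0.1319, 0.1685]
eef_rot: [-3.14, -0.0, 3.074]
ft_force: [-1.0, -8.0, -1.0]
gripper_width: -0.0001
```

```bash
python3 - <<'E'
from h import *
goto(dw(0,-241+56,166)); 
c=ctrl.camera('wrist'); save(c,'w9.png')
E
```

```text
t 8.0167 pos [ 0.5419 -0.1319  0.1685] doser mm [   0.3 -228.6  168.5] F [-1. -8. -1.] w -0.0001
shift cm [0.04 4.36 0.25] rot [-0.002 -0.    -0.002]
```

View pics/w9.png

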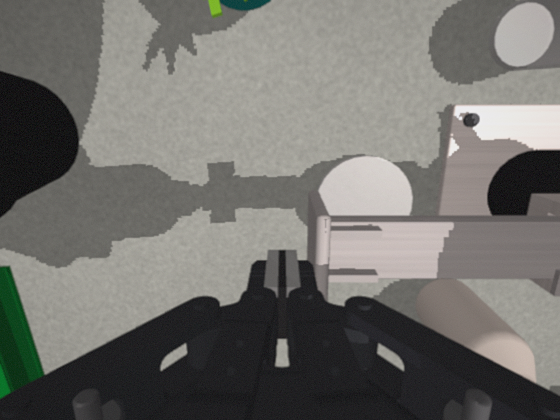

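Emit:
move_arm(
  motion=[
    [[0,0.8,0,0,0,0,0],[0,1.6,0,0,0,0,0],[0,2.4,0,0,0,0,0],[0,3.0,0,0,0,0,0],[0,3.5,0,0,0,0,0]],
  ],
)

```text
time: 8.48
ee_pos: [0.5442, -0.0972, 0.1686]
eef_rot: [-3.139, -0.0, 3.074]
ft_force: [-2.3, -9.2, -2.1]
gripper_width: -0.0003
```

Emit:
move_arm(
  motion=[
    [[0,0.3,0,0,0,0,0],[0,0.5,0,0,0,0,0]],
  ],
)

```text
time: 8.65
ee_pos: [0.5445, -0.0924, 0.1685]
eef_rot: [-3.139, -0.0, 3.074]
ft_force: [-1.4, -9.7, -1.1]
gripper_width: -0.0001
```

```bash
python3 - <<'E'
from h import *
goto(dw(0,-241+56,166)); 
E
```

```text
t 8.65 pos [ 0.5445 -0.0924  0.1685] doser mm [   0.4 -189.   168.5] F [-1.4 -9.7 -1.1] w -0.0001
shift cm [0.04 0.4  0.25] rot [-0.003 -0.    -0.002]
```

Not yet at the stop, since the force is still at spring level. I'll go on in 1–2 mm steps.

Emit:
move_arm(
  motion=[
    [[0,0.2,0,0,0,0,0],[0,0.4,0,0,0,0,0],[0,0.4,0,0,0,0,0]],
  ],
)

```text
time: 8.9
ee_pos: [0.5448, -0.0885, 0.1685]
eef_rot: [-3.139, -0.0, 3.074]
ft_force: [-1.8, -10.1, -2.1]
gripper_width: -0.0002
```

Emit:
move_arm(
  motion=[
    [[0,0.15,0,0,0,0,0],[0,0.3,0,0,0,0,0]],
  ],
)

```text
time: 9.07
ee_pos: [0.545, -0.0859, 0.1686]
eef_rot: [-3.139, -0.0, 3.074]
ft_force: [-1.8, -9.6, -0.8]
gripper_width: -0.0002
```

Emit:
move_arm(
  motion=[
    [[0,0.15,0,0,0,0,0],[0,0.3,0,0,0,0,0]],
  ],
)

```text
time: 9.23
ee_pos: [0.5451, -0.0845, 0.1686]
eef_rot: [-3.135, -0.001, 3.073]
ft_force: [-3.5, -25.0, -2.2]
gripper_width: 0.0
```

Emit:
move_arm(
  motion=[
    [[0,0.15,0,0,0,0,0],[0,0.3,0,0,0,0,0]],
  ],
)

```text
time: 9.4
ee_pos: [0.5451, -0.0842, 0.1687]
eef_rot: [-3.129, -0.001, 3.071]
ft_force: [-5.8, -39.3, -1.9]
gripper_width: -0.0
```

```bash
python3 - <<'E'
from h import *
goto(dw(0,-241+56,166)); 
c=ctrl.camera('wrist'); save(c,'w10.png')
c=ctrl.camera('scene'); cv2.imwrite('pics/s10.png',cv2.resize(cv2.cvtColor(c['pixels'][130:270,200:400],cv2.COLOR_RGB2BGR),None,fx=4,fy=4))
E
```

```text
t 9.4 pos [ 0.5451 -0.0842  0.1687] doser mm [   0.4 -180.9  168.7] F [ -5.8 -39.3  -1.9] w -0.0
shift cm [ 0.04 -0.41  0.28] rot [-0.012 -0.001 -0.005]
```

View pics/s10.png

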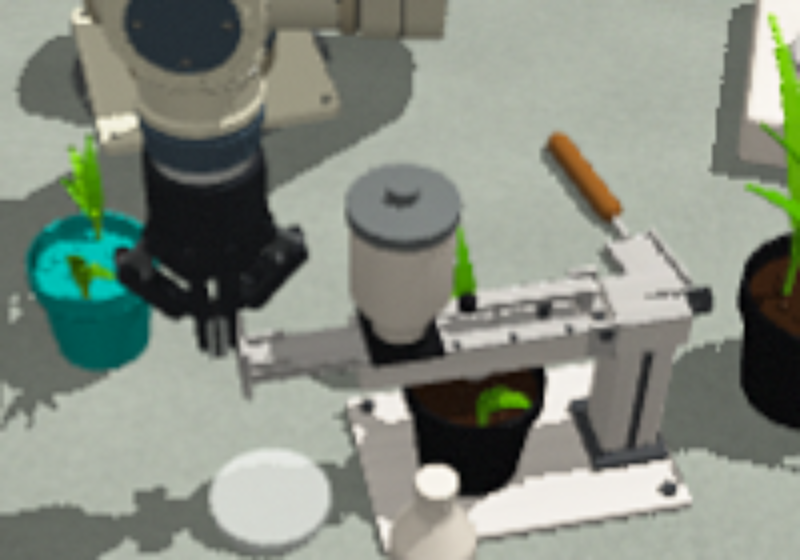

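The hard stop is reached: the force rose from 10 to 39 N while the travel ended at about 57 mm. The picture shows the slide in and the catch still lying down. Now I'll let go by moving back along −y.

Emit:
move_arm(
  motion=[
    [[0,-4,0,0,0,0,0],[0,-7.5,0,0,0,0,0],[0,-9.5,0,0,0,0,0],[0,-9.5,0,0,0,0,0],[0,-9.5,0,0,0,0,0]],
  ],
)

```text
time: 9.92
ee_pos: [0.5391, -0.1738, 0.1683]
eef_rot: [3.141, -0.0, 3.073]
ft_force: [-0.0, 0.8, 0.9]
gripper_width: 0.0004
```

Emit:
move_arm(
  motion=[
    [[0,0,-4,0,0,0,0],[0,0,-8,0,0,0,0],[0,0,-12,0,0,0,0],[0,0,-16,0,0,0,0],[0,0,-19,0,0,0,0]],
  ],
)

```text
time: 10.33
ee_pos: [0.5391, -0.1715, 0.3623]
eef_rot: [-3.141, 0.003, 3.076]
ft_force: [1.0, -1.1, 0.5]
gripper_width: -0.0
```

Emit:
move_arm(
  motion=[
    [[0,0,0,0,0,0,0],[0,0,0,0,0,0,0]],
  ],
)

```text
time: 10.5
ee_pos: [0.5399, -0.172, 0.3603]
eef_rot: [-3.141, 0.003, 3.076]
ft_force: [-0.0, 0.2, -1.3]
gripper_width: -0.0003
```

```bash
python3 - <<'E'
from h import *
goto(dw(0,-241,400)); 
c=ctrl.camera('wrist'); save(c,'w11.png'); 
for y in (-226,-198,-170): print(y,proj(c,[dw(30,y,189),dw(-30,y,189)]).round())
c=ctrl.camera('scene'); cv2.imwrite('pics/s11.png',cv2.resize(cv2.cvtColor(c['pixels'][130:270,200:400],cv2.COLOR_RGB2BGR),None,fx=4,fy=4))
W=cloud(c); q=W[np.all((W>[.5,-.15,.168])&(W<[.6,-.03,.2]),-1)]
print('plate',len(q),q.mean(0)); q=q[:,:2]-D; print('doser y',1000*np.mean(-np.sin(YAW)*q[:,0]+np.cos(YAW)*q[:,1]))
E
```

```text
t 10.5 pos [ 0.5399 -0.172   0.3603] doser mm [   1.  -268.9  360.3] F [-0.   0.2 -1.3] w -0.0003
shift cm [ 0.08  2.78 -3.97] rot [-0.001  0.003  0.   ]
-226 [[325. 215.]
 [327. 155.]]
-198 [[353. 215.]
 [357. 155.]]
-170 [[381. 215.]
 [386. 155.]]
plate 52 [ 0.54984042 -0.0974603   0.18431792]
doser y -193.7806989120753
```

View pics/s11.png

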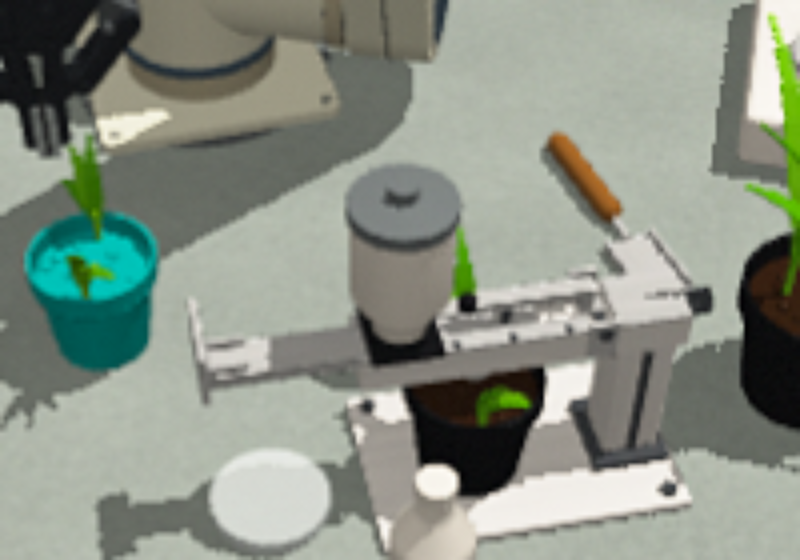

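View pics/w11.png

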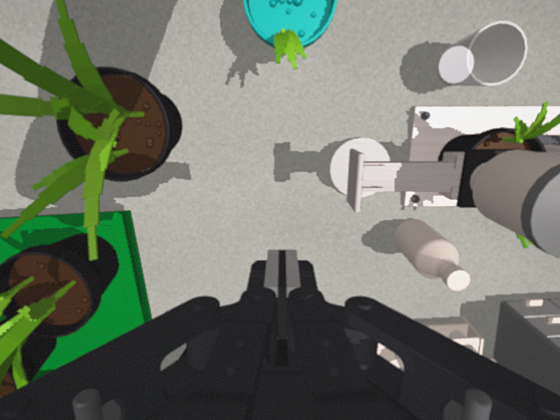

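The plate moved 27.6 mm from its start, so the slide is latched at the middle. The catch is down and the robot is clear, so I'll hand it in.

```bash
python3 -c "
from rig import ctrl
print(ctrl.close_job())"
```

```text
the job is handed in; nothing more can be done
None
```

The pot has had one push of the slide for its dose, and the doser is latched shut at its middle position. I handed the job in at about 10.6 s. I saw no granules drop in the pictures, so the dose itself is inferred from the full push.

- **Catch:** I tipped it over first with the shut fingers. The wrist picture showed it lying along the slide before the slide was touched.
- **Push:** I pushed the end plate along the doser's +y until the force rose from 10 N to 39 N at the hard stop, then backed off.
- **Latch:** The last scene picture shows the plate 27.6 mm in from its start, where 28 mm was expected. The wrist view agrees to a few pixels.
- **Robot and bench:** The arm was clear, with no contact force. The pots and other things in view stood where they were.

The wrist view put the catch knob about 4 mm further along y than my fitted frame did. That did not affect the push.

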